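Rub down the label strip on an archive case

TASK

The new label strip on the lid of the archive case must be rubbed down so that it sticks: put your fingertips on the section with the pull tab and run them along the strip, section after section, to the far end, without lifting off on the way. Press lightly, so that the springy label field gives about 3 mm all along; pushing it down 7 mm or more dents it. Finish while holding: the program ends with the fingertips still resting on the last section with the same light pressure; leave everything else on the case and the table where it is.

Things in the scene. Friction and masses are not known exactly. Their poses are not given: they have to be found in the camera images.
- case: black archive case, fixed to the table, lying flat with its lid up: 320 (its x) x 230 (its y) x 90 mm tall. Origin: centre of its underside on the table; z up. Any yaw. In the middle of its lid is a brown cardboard label field (250 x 70 mm, level with the lid); along its middle lies the label strip, parallel to x.
- section1: the first (at the end with the pull tab) of the five 36 x 30 mm sections of the label strip. Origin: centre of its flat top face, 98 mm above the table when not pressed; x runs along the strip from the first section to the last, y across it, z up. Fixed on the label field, sinks with it. The pull tab (18 mm wide, 27 mm long, 4 mm below the tops) sticks out lengthwise from its free end.
- section2: the second of the five 36 x 30 mm sections of the label strip. Origin: centre of its flat top face, 98 mm above the table when not pressed; x runs along the strip from the first section to the last, y across it, z up. Fixed on the label field, sinks with it.
- section3: the middle (third) of the five 36 x 30 mm sections of the label strip. Origin: centre of its flat top face, 98 mm above the table when not pressed; x runs along the strip from the first section to the last, y across it, z up. Fixed on the label field, sinks with it. The whole strip: aluminium, 180 x 30 mm, 8 mm above the lid, five sections end to end, tops flush, a white paper insert in each.
- section4: the fourth of the five 36 x 30 mm sections of the label strip. Origin: centre of its flat top face, 98 mm above the table when not pressed; x runs along the strip from the first section to the last, y across it, z up. Fixed on the label field, sinks with it.
- section5: the last (fifth, at the far end from the pull tab) of the five 36 x 30 mm sections of the label strip. Origin: centre of its flat top face, 98 mm above the table when not pressed; x runs along the strip from the first section to the last, y across it, z up. Fixed on the label field, sinks with it.
- panel (a joint): how far the springy label field, with the whole strip, is pushed straight down below its rest height (m): 0 at rest, stop at 0.010. It springs back; begins to give at about 2 N, then 0.9 N per mm (about 4.7 N at 3 mm, 8.3 N at 7 mm). It goes down level wherever it is pressed.
- weight: brass paperweight with a knob, 40 mm across and 40 mm tall, standing on the case's lid about 80 mm to one side of the strip; bystander. Origin: centre of its underside.
- tape: roll of paper tape lying flat, 50 mm across, 18 mm tall, on the lid on the same side as the weight; bystander. Origin: centre of its underside.
- stamp: wooden hand stamp, foot 55 x 26 mm, 48 mm tall, on the lid on the other side of the strip; bystander. Origin: centre of its underside.
- tub: open round grey tub, 72 mm across, 90 mm tall, on the table beside the case; bystander. Origin: centre of its underside.
- folder: flat white bone folder, 160 x 22 x 6 mm, on the table; bystander. Origin: centre of its underside.
- brush: dusting brush lying on the table; bystander. Origin: centre of its underside.
- cards: closed cardboard card box 90 x 130 x 30 mm on the table; bystander. Origin: centre of its underside.

How it is judged (in metres and radians):
On the way, in this order (a step that is already met when the one before it is completed fails the run):
1. the fingertips press the first (tab end) section, the field pushed down 1 to 7 mm (contact force between the fingers and section1 above 0.3 N and value of joint panel between 0.001 and 0.007 m), for 0.05 s.
2. the fingertips press the second section, the field pushed down 1 to 7 mm (contact force between the fingers and section2 above 0.3 N and value of joint panel between 0.001 and 0.007 m), for 0.05 s.
3. the fingertips press the third section, the field pushed down 1 to 7 mm (contact force between the fingers and section3 above 0.3 N and value of joint panel between 0.001 and 0.007 m), for 0.05 s.
4. the fingertips press the fourth section, the field pushed down 1 to 7 mm (contact force between the fingers and section4 above 0.3 N and value of joint panel between 0.001 and 0.007 m), for 0.05 s.
5. the fingertips press the last section, the field pushed down 1 to 7 mm (contact force between the fingers and section5 above 0.3 N and value of joint panel between 0.001 and 0.007 m), for 0.05 s.
At the end, for the whole second after the job is handed in: The fingertips still rest on the last section (more than 0.3 N) with the label field pushed down between 1 and 7 mm and still, and every bystander is within 15 mm of where it started (all of step 5 and velocity of joint panel below 0.01 m/s and distance of each of weight, tape, stamp, tub, folder, brush, cards from where it was at the start of the episode below 0.015 m); the arm keeps its last pose, push and grip.
It fails at once if the label field is pushed down more than 7 mm (dented) (value of joint panel above 0.007 m).
It fails at once if the fingertips are low over the middle three sections (TCP less than 33 mm above the strip) with the label field not pressed: lifted off on the way (x of the grasp point in the frame of section3 between -0.054 and 0.054 m and y of the grasp point in the frame of section3 between -0.025 and 0.025 m and z of the grasp point in the frame of section3 below 0.033 m and value of joint panel below 0.0004 m).
It fails at once if a bystander is moved more than 15 mm or lifted (distance of any of weight, tape, stamp, tub, folder, brush, cards from where it was at the start of the episode above 0.015 m).
It also fails if it takes over 37 s, if anything falls off the work surface, if the arm or the gripper's body presses on something with over 40 N, if the wrist force passes 120 N, or if a joint passes its speed limit or range.

ROBOT

A 6-joint arm with a two-finger parallel gripper is mounted at the origin on the work surface. World frame = base frame: x ahead of the robot, y to its left, z up, the work surface at z = 0. Lengths are in m, angles in degrees, forces in N, time in s.
With the tool pointing down it reaches from about 0.3 to 0.75 m from the base axis. Payload 8.5 kg.
Tool frame: the origin (TCP) lies between the finger pads, 19 mm behind the fingertips; this is the grasp point; z points along the fingers, y is the line along which they close (so a half turn about z gives the same grasp; the last joint's range is limited). The gripper opens to 85 mm and grips with 20 to 120 N. Pads are 22 mm wide; open, the fingers measure 114 mm over their backs; the gripper's body (76 mm by 85 mm) begins 54 mm behind the grasp point. The pads swing forward as they close: fully open they stand 13 mm farther back than shut.
Start: joints at [-88.367, 21.807, 74.336, -0, 83.858, -12.336], TCP at [0.133, -0.534, 0.25] pointing down, gripper open.
Joint ranges: [-178.18, 178.18], [-50.72, 133.34], [12.68, 142.11], [-81.47, 261.47], [9.98, 163.14], [-165.26, 165.26]. Speed limits (degrees/s): [136.94, 136.94, 180, 180, 180, 180].

INTERFACE

Orientations are given as a 3x3 rotation matrix whose columns are the frame's x, y, z axes.
In Python, from rig import observe, get_image, camera_params, close_job gives the robot as it stands.
- The arm moves only by the shell command python3 -m handwheel 'ROWS' [OPENING] [FORCE]. ROWS is JSON, a list of rows, each a list of 2 entries, a list of its own where there are three numbers: the shift along the tool's x, y, z as a fraction of full scale, then the turn, a rotation vector about the tool's x, y, z as a fraction of full scale. In form: [[[dx, dy, dz], [ax, ay, az]], ...]. A call has 1 to 10 rows; each row is the pose to reach, as a shift and turn from the pose commanded when the call began, along the tool's axes at that moment, turning the shorter way round; what a row does not reach only later rows make up. Full scale, the value 1, is 0.5 m for a shift and pi rad for a turn. A row lasts 1/10 s, in which the tool goes at most 50 mm and 8.59 degrees, less where a joint would pass 70% of its speed; a pose out of reach is approached as far as the arm can. A call with a number of a shift or a turn outside -1 to 1 is refused whole. A call with a gripper value outside its range is refused whole. OPENING is the opening, from 0 (shut) to 1 (fully open), set as the call begins (- or left out, the last holds). The fingers move at their own pace and stop on an object; FORCE is the grip in N (left out, the last holds). Time passes only in rows, so rows that repeat a pose let the fingers close. It gives the time, the measured TCP pose, the force, the opening and the grip force at its end, in the units of the state.
- observe(): the state, without advancing time (a new reading comes with each control period).
- get_image(name): name is "scene" or "side" or "wrist"; returns (picture, depth): 420x560x3 uint8, red, green, blue; 420x560 float32, m along the optical axis (not along the pixel's ray), 0 where there is no reading.
- camera_params(name): a dict with "K" (3x3 intrinsics, pixels), "k1" (the pictures are not rectified: a ray, as slopes to the right and down, at radius r is drawn at 1 + k1 r^2 times it, then the intrinsics apply), "R" (3x3) and "t" (3): a world point X has camera coordinates R X + t. Camera axes: x right, y down, z forward; pixel columns grow to the right and rows downward; lengths in m; the calibration is good to about 2 mm. A picture is of the moment at which its call begins: read the wrist's pose just before it. camera_params takes no time and is no camera call; for the wrist camera it gives the pose at the moment of the call.
- close_job(): hands the job in; it is judged then, once.
The state is a dict: "time_s": time; "q": joint angles; "qvel": joint speeds; "joint_efforts": joint torques, N m; "position": TCP position; "tool_rot": TCP orientation; "ft_force": force on the tool from outside, world axes, zero at the start; "wrist_torque": the same for the moment, N m; "grip_width": finger opening in m; "gripper_force": force on a finger pad.
Only numpy, scipy, OpenCV 4.12 (cv2) and the standard library are available. Lean on these libraries where they do the work, as an engineer would, in place of code of your own. Each camera call takes 0.05 s, during which the arm holds its last target. There are 200 camera calls.

## Working session

There is one attempt and no reset: what is moved stays moved. The work goes in short steps, Python scripts to look and compute and a shell command to move; the robot and the scene stay as the last step left them, time stands still between calls to the robot, and variables do not carry over. Pictures are saved under pics/ and viewed, at most 10 in all, crops included, and the job is handed in when it is done.

```bash
ls; mkdir -p pics; python3 - <<'E'
from rig import *
import cv2,numpy as np
s=observe();print({k:np.round(v,3).tolist() for k,v in s.items()})
for n in("scene","side"):
    p,d=get_image(n);cv2.imwrite(f"pics/{n}0.png",p[:,:,::-1]);np.savez(f"{n}0.npz",p=p,d=d)
    c=camera_params(n);print({k:np.round(v,3).tolist() for k,v in c.items()})
E
```

```text
pics
{'time_s': 0.0, 'q': [-88.368, 21.841, 74.385, -0.0, 83.859, -12.334], 'qvel': [-0.093, 0.002, 0.014, 0.045, 0.016, 0.009], 'joint_efforts': [-0.0, -44.846, -23.128, -0.0, 0.005, -0.0], 'position': [0.133, -0.533, 0.249], 'tool_rot': [[0.97, 0.241, -0.0], [0.241, -0.97, 0.001], [0.0, -0.001, -1.0]], 'ft_force': [-0.14, -0.001, 1.29], 'wrist_torque': [-0.036, -0.022, -0.007], 'gripper_force': 0.0, 'grip_width': 0.086}
{'K': [[459.997, 0.0, 289.128], [0.0, 459.997, 216.427], [0.0, 0.0, 1.0]], 'k1': 0.009, 'R': [[-0.505, 0.863, 0.022], [0.583, 0.359, -0.729], [-0.637, -0.355, -0.684]], 't': [0.291, -0.261, 1.532]}
{'K': [[440.404, 0.0, 281.546], [0.0, 440.404, 206.769], [0.0, 0.0, 1.0]], 'k1': -0.066, 'R': [[0.999, -0.051, -0.004], [-0.037, -0.665, -0.746], [0.036, 0.745, -0.666]], 't': [-0.541, 0.081, 1.135]}
```

View pics/scene0.png

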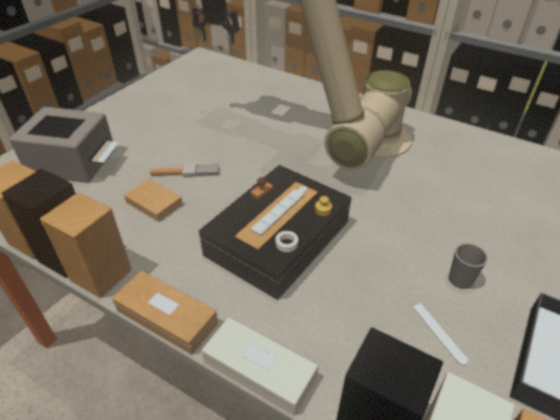

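View pics/side0.png

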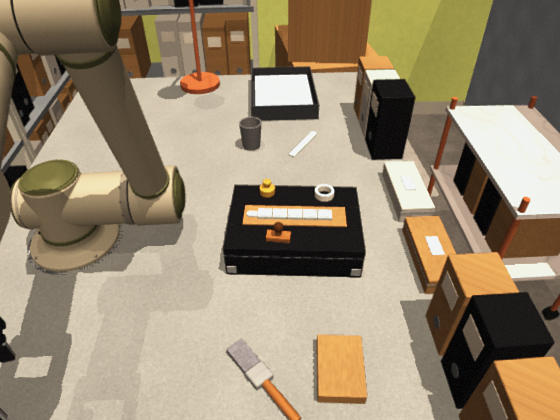

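The side view shows the case with its strip at about (250–332, 214) and what looks like the tab at its left (robot) end. The weight is at (267,187), the tape at (325,192) and the stamp at (279,234). Next I'll measure the strip and check which end the tab is on.

```bash
cat > h.py <<'E'
import numpy as np,cv2
from rig import *
def ray(c,u,v):
    D=np.array([c["k1"],0,0,0,0.])
    x=cv2.undistortPoints(np.array([[[u,v]]],float),np.array(c["K"]),D)[0,0]
    R=np.array(c["R"]);return -R.T@np.array(c["t"]),R.T@np.array([x[0],x[1],1])
def onplane(c,u,v,z):
    o,d=ray(c,u,v);return o+d*(z-o[2])/d[2]
E
python3 - <<'E'
from h import *
out=[]
for n,(x0,y0,x1,y1) in dict(side=(225,175,370,275),scene=(225,165,345,260)).items():
    f=np.load(n+"0.npz");p=f["p"];c=camera_params(n)
    cr=p[y0:y1,x0:x1];out.append(cv2.resize(cr[:,:,::-1],(780,290 if 0 else int(780*cr.shape[0]/cr.shape[1])),interpolation=cv2.INTER_CUBIC)[:,:])
    hsv=cv2.cvtColor(p,cv2.COLOR_RGB2HSV)
    def comps(m,lab,z):
        k,l,st,ce=cv2.connectedComponentsWithStats(m.astype(np.uint8))
        for i in range(1,k):
            if st[i,4]>60 and x0<ce[i,0]<x1 and y0<ce[i,1]<y1:
                q=cv2.findContours((l==i).astype(np.uint8),0,1)[0][0][:,0]
                w=np.array([onplane(c,*a,z)[:2] for a in q])
                print(n,lab,st[i].tolist(),ce[i].round(1),np.round(cv2.minAreaRect((w*1000).astype(np.float32)),1) if 0 else cv2.minAreaRect((w*1000).astype(np.float32)))
    comps((hsv[...,1]<70)&(hsv[...,2]>140),"white",.098)
    comps((hsv[...,0]<25)&(hsv[...,1]>110)&(hsv[...,2]>90),"brown",.09)
cv2.imwrite("pics/cr.png",cv2.resize(np.vstack(out),None,fx=.5,fy=.5,interpolation=cv2.INTER_AREA))
E
```

```text
side white [247, 208, 85, 12, 812] [291.3 213.4] ((557.5628662109375, -42.59424591064453), (36.18159866333008, 202.711181640625), 85.05467224121094)
side brown [259, 179, 17, 18, 201] [266.7 188.1] ((507.28436279296875, 68.7164306640625), (69.79403686523438, 41.79833221435547), 86.80543518066406)
side brown [242, 205, 105, 24, 1183] [297.1 217.1] ((569.96923828125, -44.94965362548828), (81.29011535644531, 248.9622802734375), 86.82443237304688)
side brown [266, 229, 25, 14, 252] [278.  235.9] ((527.728271484375, -107.62487030029297), (36.42747116088867, 56.66310501098633), 79.0235595703125)
scene white [0, 46, 560, 374, 95812] [335.9 234.2] ((395.98828125, -156.4063720703125), (1213.7232666015625, 1500.6466064453125), 2.5699350833892822)
scene white [251, 186, 56, 49, 811] [278.2 210.4] ((556.7728881835938, -36.552215576171875), (35.846866607666016, 209.22604370117188), 85.00794219970703)
scene white [276, 231, 22, 20, 265] [286.2 240.1] ((644.2764282226562, 31.039596557617188), (59.61114501953125, 47.98406982421875), 31.512407302856445)
scene brown [251, 182, 22, 17, 184] [261.  189.8] ((514.660888671875, -121.74339294433594), (34.727783203125, 64.95824432373047), 80.03907012939453)
scene brown [235, 182, 82, 67, 1066] [273.  219.4] ((567.071044921875, -38.34672927856445), (72.32786560058594, 251.666015625), 85.28453063964844)
scene brown [314, 195, 19, 21, 282] [323.2 205.6] ((484.6199035644531, 42.49406433105469), (74.87151336669922, 44.488739013671875), 34.4193115234375)
```

View pics/cr.png

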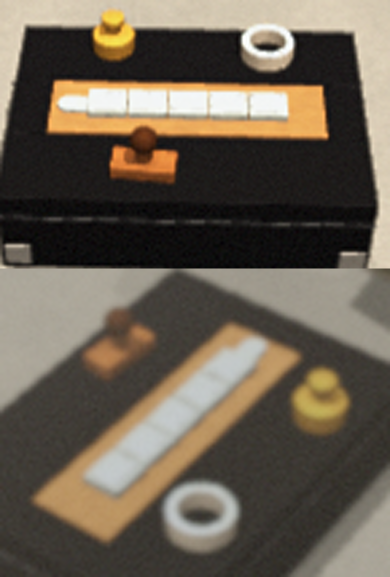

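The tab is at the robot-side end, so the strip runs in about +x with a yaw near -5° and section 3 near (0.570, -0.041). I'll shut the gripper, move above section 1 and refine the position with the wrist camera.

```bash
python3 -m handwheel '[[[0.95,-0.79,0],[0,0,0.106]],[[0.95,-0.79,0],[0,0,0.106]],[[0.95,-0.79,0],[0,0,0.106]],[[0.95,-0.79,0],[0,0,0.106]],[[0.95,-0.79,0],[0,0,0.106]],[[0.95,-0.79,0],[0,0,0.106]],[[0.95,-0.79,0],[0,0,0.106]],[[0.95,-0.79,0],[0,0,0.106]],[[0.95,-0.79,0],[0,0,0.106]],[[0.95,-0.79,0],[0,0,0.106]]]' 0 20
python3 - <<'E'
from h import *
s=observe();R=np.array(s["tool_rot"]);p=np.array(s["position"]);print(R.round(4).tolist())
print((R.T@(np.array([.50,-.035,.25])-p)/.5).round(3))
E
```

```text
time_s: 1.1
position: [0.4294, -0.1287, 0.25]
tool_rot: [[0.996, -0.089, -0.0], [-0.089, -0.996, -0.0], [-0.0, 0.0, -1.0]]
ft_force: [0.7, -1.1, 0.4]
grip_width: -0.0001
gripper_force: 0.0
[[0.996, -0.0892, -0.0001], [-0.0892, -0.996, -0.0], [-0.0001, 0.0, -1.0]]
[ 0.124 -0.199 -0.   ]
```

```bash
python3 -m handwheel '[[[0.124,-0.199,0],[0,0,0]],[[0.124,-0.199,0],[0,0,0]],[[0.124,-0.199,0],[0,0,0]],[[0.124,-0.199,0],[0,0,0]],[[0.124,-0.199,0],[0,0,0]]]'
python3 - <<'E'
from h import *
s=observe();c=camera_params("wrist");p,d=get_image("wrist");cv2.imwrite("pics/w0.png",p[:,:,::-1])
print(np.round(s["position"],4))
hsv=cv2.cvtColor(p,cv2.COLOR_RGB2HSV)
for lab,m,z in(("white",(hsv[...,1]<70)&(hsv[...,2]>140),.098),("brown",(hsv[...,0]<25)&(hsv[...,1]>110)&(hsv[...,2]>90),.09)):
    for q in cv2.findContours(m.astype(np.uint8),0,1)[0]:
        if cv2.contourArea(q)>800:
            w=np.array([onplane(c,*a,z)[:2] for a in q[:,0]])
            print(lab,cv2.boundingRect(q),np.round(d[q[0,0,1],q[0,0,0]],3),cv2.minAreaRect((w*1000).astype(np.float32)))
E
```

```text
time_s: 1.6
position: [0.4989, -0.0372, 0.2497]
tool_rot: [[0.996, -0.089, -0.001], [-0.089, -0.996, 0.0], [-0.001, 0.0, -1.0]]
ft_force: [-0.5, -0.2, -0.2]
grip_width: 0.0002
gripper_force: 0.0
[ 0.4989 -0.0372  0.2497]
white (260, 8, 38, 236) 0.238 ((557.668701171875, -38.24860382080078), (30.69013023376465, 204.18455505371094), 85.0741195678711)
white (316, 0, 244, 420) 0.32 ((392.8367919921875, -197.9984130859375), (532.8276977539062, 260.7618103027344), 12.130212783813477)
white (150, 0, 64, 61) 0.228 ((650.7101440429688, 33.73466873168945), (52.45083236694336, 45.31948471069336), 83.40620422363281)
white (0, 0, 253, 420) 0.317 ((421.856689453125, 148.33526611328125), (275.44580078125, 536.9817504882812), 67.73866271972656)
brown (167, 179, 47, 46) 0.288 ((503.7257385253906, 54.65117645263672), (44.65010452270508, 46.9731330871582), 69.88854217529297)
brown (349, 131, 42, 64) 0.274 ((524.8038330078125, -121.88900756835938), (36.88070297241211, 58.70188522338867), 79.93182373046875)
brown (238, 0, 83, 249) 0.252 ((557.380615234375, -38.290435791015625), (68.59053039550781, 222.0359344482422), 85.11483001708984)
```

View pics/w0.png

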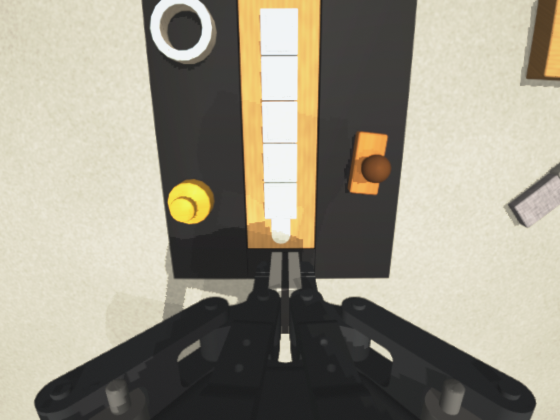

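The wrist view is clear. The strip runs from the tab at (281,235) up to (280,8). The stamp is to the right and the weight and tape to the left, so the way is free. Section 1 is at about (0.498,-0.033) and section 5 at (0.641,-0.045). Next I'll descend close to the strip.

```bash
python3 - <<'E'
from h import *
s=observe();R=np.array(s["tool_rot"]);p=np.array(s["position"]);print(p.round(4),(R.T@(np.array([.4965,-.033,.25])-p)/.5).round(4))
E
python3 -m handwheel '[[[-0.004,-0.006,0.24],[0,0,0]],[[-0.004,-0.006,0.24],[0,0,0]],[[-0.004,-0.006,0.24],[0,0,0]],[[-0.004,-0.006,0.24],[0,0,0]],[[-0.004,-0.006,0.24],[0,0,0]],[[-0.004,-0.006,0.24],[0,0,0]]]'
python3 -c "
from h import *
for i in range(4):
  get_image('side');s=observe();print(np.round(s['position'],4),np.round(s['ft_force'],2))"
```

```text
[ 0.4988 -0.0377  0.2498] [-0.0053 -0.009  -0.0004]
time_s: 2.25
position: [0.4982, -0.0347, 0.1317]
tool_rot: [[0.996, -0.09, 0.003], [-0.09, -0.996, -0.001], [0.003, 0.001, -1.0]]
ft_force: [0.4, 0.8, 0.7]
grip_width: -0.0
gripper_force: 0.0
[ 0.4982 -0.0345  0.1316] [ 0.07  0.46 -0.72]
[ 0.4981 -0.0344  0.1314] [0.08 0.55 0.66]
[ 0.498  -0.0342  0.1312] [-0.48 -0.1  -0.03]
[ 0.4979 -0.0341  0.131 ] [ 0.13 -0.04 -0.27]
```

```bash
cat > w.py <<'E'
from h import *
import sys
f=[]
for i in range(int(sys.argv[1])):
  get_image('side');s=observe();f.append(s['ft_force'])
print(np.round(s['time_s'],2),np.round(s['position'],4),"meanF",np.mean(f,0).round(2))
E
python3 -m handwheel '[[[0,0,0.01],[0,0,0]],[[0,0,0.02],[0,0,0]],[[0,0,0.026],[0,0,0]],[[0,0,0.026],[0,0,0]]]' | head -2
python3 w.py 5
python3 -m handwheel '[[[0,0,0.002],[0,0,0]],[[0,0,0.004],[0,0,0]],[[0,0,0.004],[0,0,0]]]' |head -2
python3 w.py 6
```

```text
time_s: 2.85
position: [0.4973, -0.0338, 0.1165]
3.1 [ 0.4976 -0.0339  0.1171] meanF [-0.38  0.04 -0.06]
time_s: 3.4
position: [0.4977, -0.034, 0.1151]
3.7 [ 0.4977 -0.034   0.1151] meanF [ 0.06 -0.22  2.34]
```

```bash

python3 -m handwheel '[[[0,0,0.0015],[0,0,0]],[[0,0,0.003],[0,0,0]],[[0,0,0.003],[0,0,0]]]' |head -2
python3 w.py 8
```

```text
time_s: 4.0
position: [0.4977, -0.034, 0.1136]
4.4 [ 0.4977 -0.034   0.1136] meanF [ 0.62 -0.04  3.6 ]
```

```bash

python3 -m handwheel '[[[0,0,0.0015],[0,0,0]],[[0,0,0.0025],[0,0,0]],[[0,0,0.0025],[0,0,0]]]' |head -2
python3 w.py 8
python3 -c "
from h import *
s=observe();R=np.array(s['tool_rot']);p=np.array(s['position']);u=np.array([.9963,-.0859])
print(R.round(4).tolist());t=np.append(np.array([.5696,-.0393])+72*.001*u,p[2]);print(t,R.T@(t-p)/.5)"
```

```text
time_s: 4.7
position: [0.4977, -0.034, 0.1123]
5.1 [ 0.4977 -0.034   0.1123] meanF [ 1.84 -0.15  4.71]
[[0.996, -0.0891, 0.0003], [-0.0891, -0.996, -0.0001], [0.0003, 0.0001, -1.0]]
[ 0.6413336  -0.0454848   0.11232982] [ 2.88216283e-01 -2.66708343e-03  8.97727707e-05]
```

Contact force is 4.7 N, which is about 3 mm of give. Now I'll slide along the strip, checking force along the way.

```bash

python3 -m handwheel '[[[0.005,0,0],[0,0,0]],[[0.012,0,0],[0,0,0]],[[0.02,0,0],[0,0,0]],[[0.028,0,0],[0,0,0]],[[0.036,0,0],[0,0,0]],[[0.044,0,0],[0,0,0]],[[0.052,0,0],[0,0,0]],[[0.06,-0.001,0],[0,0,0]],[[0.066,-0.001,0],[0,0,0]],[[0.07,-0.001,0],[0,0,0]]]' |head -4
python3 w.py 8
```

```text
time_s: 6.1
position: [0.5314, -0.0362, 0.1117]
tool_rot: [[0.996, -0.089, -0.004], [-0.089, -0.996, 0.001], [-0.004, -0.0, -1.0]]
ft_force: [-4.8, 0.0, 5.3]
6.5 [ 0.5316 -0.0362  0.1119] meanF [-2.95  0.49  5.17]
```

```bash

python3 -m handwheel '[[[0.005,0,-0.0004],[0,0,0]],[[0.012,0,-0.0006],[0,0,0]],[[0.02,0,-0.0006],[0,0,0]],[[0.028,0,-0.0006],[0,0,0]],[[0.036,0,-0.0006],[0,0,0]],[[0.044,0,-0.0006],[0,0,0]],[[0.052,-0.001,-0.0006],[0,0,0]],[[0.06,-0.001,-0.0006],[0,0,0]],[[0.066,-0.001,-0.0006],[0,0,0]],[[0.072,-0.001,-0.0006],[0,0,0]]]' |head -4
python3 w.py 8
```

```text
time_s: 7.5
position: [0.5673, -0.0389, 0.112]
tool_rot: [[0.996, -0.089, -0.004], [-0.089, -0.996, 0.001], [-0.004, -0.0, -1.0]]
ft_force: [-4.7, -0.2, 5.7]
7.9 [ 0.5677 -0.039   0.1123] meanF [-2.97  0.46  5.04]
```

```bash

python3 -m handwheel '[[[0.005,0,0],[0,0,0]],[[0.012,0,0],[0,0,0]],[[0.02,0,0],[0,0,0]],[[0.028,0,0],[0,0,0]],[[0.036,0,0],[0,0,0]],[[0.044,0,0],[0,0,0]],[[0.052,0,0],[0,0,0]],[[0.06,0,0],[0,0,0]],[[0.066,0,0],[0,0,0]],[[0.072,0,0],[0,0,0]]]' |head -4
python3 w.py 8
```

```text
time_s: 8.9
position: [0.6045, -0.0425, 0.1126]
tool_rot: [[0.996, -0.089, 0.0], [-0.089, -0.996, 0.0], [0.0, -0.0, -1.0]]
ft_force: [-3.6, 0.5, 4.1]
9.3 [ 0.6048 -0.0425  0.1129] meanF [0.19 0.38 4.09]
```

```bash

python3 -m handwheel '[[[0.005,0,0.0005],[0,0,0]],[[0.012,0,0.001],[0,0,0]],[[0.02,0,0.001],[0,0,0]],[[0.028,0,0.001],[0,0,0]],[[0.036,0,0.001],[0,0,0]],[[0.044,0,0.001],[0,0,0]],[[0.052,0,0.001],[0,0,0]],[[0.06,0,0.001],[0,0,0]],[[0.067,0,0.001],[0,0,0]],[[0.073,0,0.001],[0,0,0]]]' |head -4
python3 w.py 10
python3 - <<'E'
from h import *
p,d=get_image("side");cv2.imwrite("pics/end.png",cv2.resize(p[150:300,200:400,::-1],(800,600)))
E
```

```text
time_s: 10.3
position: [0.6404, -0.0457, 0.1118]
tool_rot: [[0.996, -0.089, -0.002], [-0.089, -0.996, 0.0], [-0.002, -0.0, -1.0]]
ft_force: [-4.2, -0.4, 4.6]
10.8 [ 0.6407 -0.0457  0.112 ] meanF [-2.21  0.57  5.19]
```

View pics/end.png

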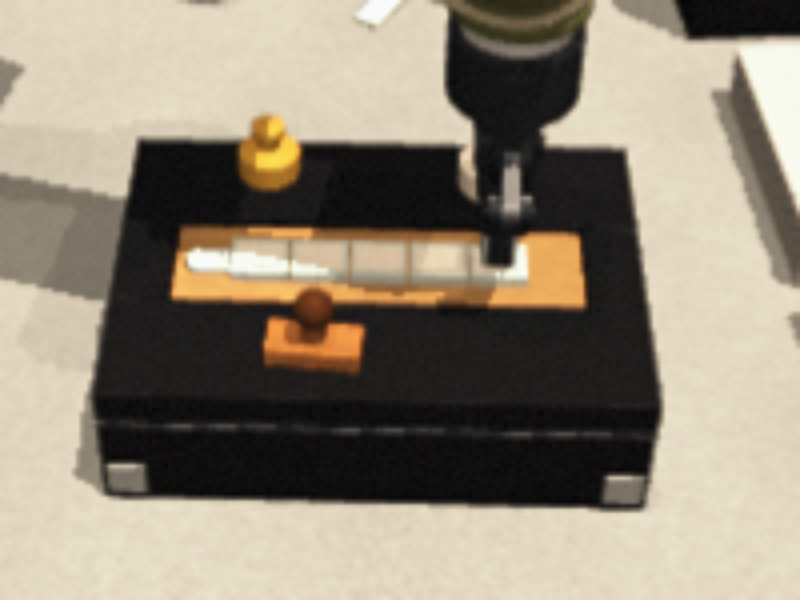

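The fingertips rest on the middle of the last section, at (498,250) in the crop. The weight, tape and stamp stand where they were, and the force is steady at 5.2 N, about 3.5 mm of give.

```bash
python3 -c "
from rig import close_job
print(close_job())"
```

```text
the job is handed in; nothing more can be done
None
```

The strip was rubbed from the tab section to the last without lifting off, and the job was handed in at about 11 s with the fingertips still resting on section 5 at about 5 N (roughly 3.5 mm of give, judged from the force); no verdict was returned.

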